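Clamp a cast stub in the capstan vice

ROBOT

A 6-joint arm with a two-finger parallel gripper is mounted at the origin on the work surface; the furniture and walls round the work are solid. World frame = base frame: x ahead of the robot, y to its left, z up, the work surface at z = 0. Lengths are in m, angles in rad, forces in N, time in s.
With the tool pointing down it reaches from about 0.375 to 0.9 m from the base axis. Payload 3.1 kg.
Tool frame: the origin (TCP) lies on the front face of the gripper's body, between the roots of the fingers; the fingertips stand 70 mm ahead of it and the grasp point (between the pads) lies 51 mm ahead of it; z points along the fingers, y is the line along which they close (so a half turn about z gives the same grasp; the last joint's range is limited). The gripper opens to 87 mm and grips with 3 to 60 N. Pads are 19 mm wide; open, the fingers measure 117 mm over their backs; the gripper's body (75 mm by 190 mm) begins 51 mm behind the grasp point.
Start: joints at [-1.317, 0.527, 1.433, -0, 1.181, -0.178], TCP at [0.262, -0.567, 0.292] pointing down, gripper open.
Joint ranges: [-3.08, 3.08], [-0.75, 2.2], [0.22, 2.44], [-1.43, 4.57], [0, 2.65], [-2.85, 2.85]. Speed limits (rad/s): [2.79, 2.79, 3.14, 3.14, 3.14, 3.14].

INTERFACE

Orientations are given as a unit quaternion [x, y, z, w].
In Python, from rig import robot, cams, ticket gives the robot as it stands. The module is installed in compiled form; this text tells all that it offers.
- The arm moves only by the shell command python3 -m crank 'ROWS' [FORCE]. ROWS is JSON, a list of rows, each a list of 7 numbers: the shift along the tool's x, y, z in cm, then the turn, a rotation vector about the tool's x, y, z in rad, then the closure, from 0 (fully open) to 1 (shut). A call has 1 to 5 rows; each row shifts and turns the commanded pose from where the row before left it, along the tool's axes as they then stand; what a row does not reach is not made up. A row lasts 1/8 s, in which the tool goes at most 62.5 mm and 10.7 degrees, less where a joint would pass 70% of its speed; a pose out of reach is approached as far as the arm can. A call is refused whole if a number of a shift passes 6.25 or a number of a turn 0.188, either way. A call with a gripper value outside its range is refused whole. The fingers move at their own pace and stop on an object; FORCE is the grip in N (left out, the last holds). Time passes only in rows, so rows that do not move let the fingers close. It gives the time, the measured TCP pose, the force, the opening and the grip force at its end, in the units of the state.
- robot.get_obs(): the state, without advancing time (a new reading comes with each control period).
- cams.camera(name): name is "scene" or "top"; returns the picture (420x560x3 uint8, red, green, blue); there is no depth.
- cams.camera_info(name): a dict with "intrinsics" (3x3 intrinsics, pixels), "pose" (4x4, takes a point from camera to world coordinates). Camera axes: x right, y down, z forward; pixel columns grow to the right and rows downward; lengths in m; the calibration is good to about 2 mm. A picture is of the moment at which its call begins. camera_info takes no time and is no camera call.
- ticket.hand_in(): hands the job in; it is judged then, once.
The state is a dict: "time": time; "q": joint angles; "joint_velocities": joint speeds; "joint_torque": joint torques, N m; "position": TCP position; "tool_rot": TCP orientation; "ft_force": force on the tool from outside, world axes, zero at the start; "moment": the same for the moment, N m; "grip_width": finger opening in m; "grip_force": force on a finger pad.
Only numpy, scipy, OpenCV 4.12 (cv2) and the standard library are available. Lean on these libraries where they do the work, as an engineer would, in place of code of your own. Each camera call takes 0.05 s, during which the arm holds its last target. There are 200 camera calls.

TASK

Stand the straight round aluminium stub upright on the bed of the bench vice, between the moving jaw and the V jaw, and let go of it. Then wind the vice shut by pushing the spokes of its capstan round clockwise (seen from above), one spoke after another, until the stub is pressed upright into the V and held firmly. Feel for it and do not force it: the soft stub must not be crushed nor the spokes strained, and the other things on the bench stay where they are.

Things in the scene. Friction and masses are not known exactly. Their poses are not given: they have to be found in the camera images.
- stub_center (a point): the straight round sawn-off aluminium stub (a plain upright cylinder, 24 diameter, 53 high, about 60 g); the point is its centre, half-way up. It starts standing upright on the bench.
- stub: the same stub as a body; origin at the centre of its underside, z along its axis
- vice: grey capstan vice, bolted to the bench, 306 long, 72 wide (116 at the lugs). Origin on the bench under the capstan axis; x runs level from capstan to V jaw, z up. The V jaw (66 wide, top 56 above the bench, 120 degree V, its mouth 36 wide) is bolted fast in a slot of the bed, somewhere: the axis of a seated stub comes to lie 186 to 197 from the capstan axis, the mouth 3.5 further.
- bed (a point): point on top of the bed (72 wide, 12 above the bench), midway across it, 174 from the capstan axis: a good place to stand the stub, with room for fingers on either side of it across the vice. Axes as the vice's. The jaw then pushes the stub along the bed into the V.
- jaw_face (a point): middle of the steel face (50 wide, 30 high) of the moving jaw, looking along the vice's x. It starts 144 to 155 from the capstan axis and advances 10 mm per radian of capstan turn. It stays where it is left and cannot be pushed along directly. The jaw is 60 wide, its top 49 above the bench.
- hub (a point): fixed point on the capstan's vertical axis at spoke height, 66 above the bench; axes as the vice's. Capstan: hub of radius 25, top 86 above the bench; four level round steel spokes, 11 thick, 90 degrees apart, with black ball knobs 22 across. Below: round housing of radius 34, top 48 above the bench; beyond it rails 22 high and lugs 15 high.
- spoke_knob (a point): centre of the knob on one of the four spokes, 96 from the capstan axis; that spoke runs straight from the hub point to here; it turns with the capstan. Clockwise seen from above closes the vice; 1.9 to 4.3 rad are needed in all. The capstan stays where it is left.
- capstan: the capstan; origin at the vice's origin, x along the spoke of spoke_knob. Turning it free takes about 0.4 N m (6 N square to a spoke, 70 mm out). Once the stub is pinched the push climbs steeply, by 1 N (at 70 mm) per 7 N of squeeze, within about 0.1 rad: held firmly at 11 to 13 N of push, crushed (over 80 N of squeeze) from 17 N. On release it stays put and the squeeze settles to 40 N or less.
- jaw: the moving jaw; origin at the vice's origin when fully open, axes as the vice's
- bent_stub: bystander: bent grey cast off-cut, 27 x 67 x 17, lying (not the stub to clamp); to be left alone
- ring_nut: bystander: cast ribbed ring 33 x 24 x 34 on its edge; to be left alone
- bolt: bystander: hex bolt 50 long, lying; to be left alone
- tin: bystander: open round tin 66 across, 48 high; to be left alone
- hammer: bystander: cross-pein hammer, 314 long, lying along the left edge of the bench; to be left alone
- file: bystander: flat file with wooden handle, 305 long, lying along the right edge of the bench; to be left alone
- chisel: bystander: cold chisel 172 long, lying; to be left alone

How it is judged:
On the way:
1. the stub stands upright on the bed between the jaws, let go and not yet clamped (x of stub_center in the frame of vice between 0.15 and 0.2 m and y of stub_center in the frame of vice between -0.018 and 0.018 m and z of stub_center in the frame of vice between 0.034 and 0.043 m and angle between stub_center's own z axis and vertical below 0.1 rad and contact force between the fingers and stub below 0.2 N and contact force between jaw and stub below 3 N), for 0.2 s.
At the end, for the whole second after the job is handed in: The stub stands upright (within 0.1 rad) on the bed, at rest in the V (within 5 mm of the middle of the vice), pressed into it by the moving jaw with more than 15 N (x of stub_center in the frame of vice between 0.182 and 0.201 m and y of stub_center in the frame of vice between -0.005 and 0.005 m and z of stub_center in the frame of vice between 0.034 and 0.045 m and angle between stub_center's own z axis and vertical below 0.1 rad and contact force between jaw and stub above 15 N and linear speed of stub below 0.02 m/s); the robot touches nothing.
It fails at once if the stub is crushed: squeezed by the moving jaw with more than 80 N (contact force between jaw and stub above 80 N).
It fails at once if the capstan is pushed with more than 25 N (contact force between the fingers and capstan above 25 N).
It fails at once if another part of the robot than the fingers leans on the capstan with more than 25 N (contact force between the arm and capstan above 25 N).
It fails at once if a bystander is moved by more than 20 mm (distance of any of bent_stub, ring_nut, bolt, tin, chisel, hammer, file from where it was at the start of the episode above 0.02 m).
It also fails if it takes over 72 s, if anything falls off the work surface, if the arm or the gripper's body presses on something with over 40 N, if the wrist force passes 120 N, or if a joint passes its speed limit or range.

## Working session

There is one attempt and no reset: what is moved stays moved. The work goes in short steps, Python scripts to look and compute and a shell command to move; the robot and the scene stay as the last step left them, time stands still between calls to the robot, and variables do not carry over. Pictures are saved under pics/ and viewed, at most 10 in all, crops included, and the job is handed in when it is done.

```bash
mkdir -p pics; python3 - <<'E'
from rig import robot,cams
import cv2
for n in("scene","top"):
    im=cams.camera(n); cv2.imwrite(f"pics/{n}0.png",im[:,:,::-1]); i=cams.camera_info(n); print(n,i["intrinsics"],i["pose"])
o=robot.get_obs(); print(o)
E
```

```text
scene [[489.52718674   0.         274.19519688]
 [  0.         489.52718674 212.75675135]
 [  0.           0.           1.        ]] [[-9.14485074e-01  3.58776532e-01 -1.87073379e-01  7.65410353e-01]
 [ 4.04618820e-01  8.09944555e-01 -4.24586186e-01  5.92626180e-01]
 [-8.12494837e-04 -4.63971139e-01 -8.85849943e-01  1.33232611e+00]
 [ 0.00000000e+00  0.00000000e+00  0.00000000e+00  1.00000000e+00]]
top [[493.66813287   0.         278.95813656]
 [  0.         493.66813287 208.25891739]
 [  0.           0.           1.        ]] [[ 2.33358716e-03 -9.83757174e-01  1.79489210e-01  2.27586666e-01]
 [-9.99898604e-01 -4.81688187e-03 -1.34007585e-02  1.55633463e-03]
 [ 1.40476707e-02 -1.79439738e-01 -9.83668665e-01  1.66172023e+00]
 [ 0.00000000e+00  0.00000000e+00  0.00000000e+00  1.00000000e+00]]
{'time': 0.1, 'q': array([-1.31651574e+00,  5.28351711e-01,  1.43376986e+00,  2.22691868e-06,
        1.18140380e+00, -1.78515116e-01]), 'joint_velocities': array([-0.00056155,  0.00026734, -0.00166963,  0.00089646,  0.00118124,
        0.00078384]), 'joint_torque': array([-1.14937488e-04, -4.40985775e+01, -1.77151018e+01,  6.34888373e-02,
        5.34013670e-02, -5.22785672e-05]), 'position': array([ 0.26201604, -0.56684857,  0.29138394]), 'tool_rot': array([ 9.76676846e-01,  2.14712376e-01, -3.55704310e-05, -9.65699918e-04]), 'ft_force': array([-0.3189314 , -0.65815443,  0.26405437]), 'moment': array([ 0.05148853, -0.0246784 ,  0.00234295]), 'grip_force': 0.0, 'grip_width': 0.08717841144598168}
```

View pics/top0.png

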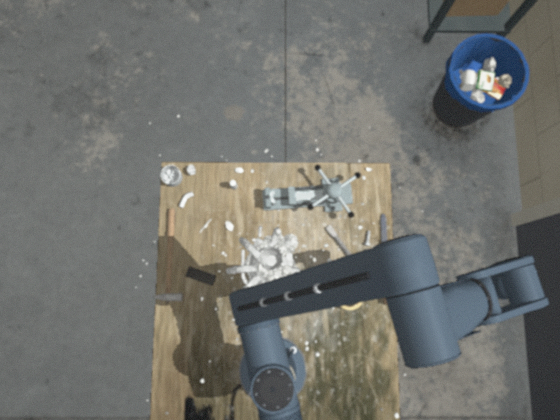

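View pics/scene0.png

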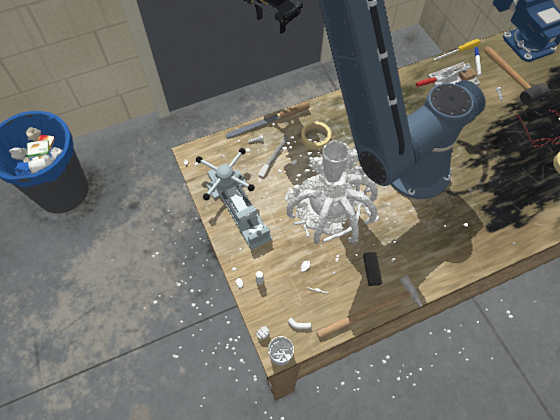

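Top: vice with hub ~(337,194), V jaw ~(270,197), stub ~(233,184). Scene: hub ~(226,172), stub ~(260,278). A large casting stands near the vice. I'll take enlarged crops next.

```bash
python3 - <<'E'
import cv2,numpy as np
t=cv2.imread("pics/top0.png");s=cv2.imread("pics/scene0.png")
a=cv2.resize(t[155:230,215:375],None,fx=5,fy=5,interpolation=cv2.INTER_CUBIC)
cv2.imwrite("pics/topc.png",a)
b=cv2.resize(s[140:300,180:300],None,fx=3.7,fy=3.7,interpolation=cv2.INTER_CUBIC)
cv2.imwrite("pics/scenec.png",b)
E
```

```text
(no output)
```

View pics/topc.png

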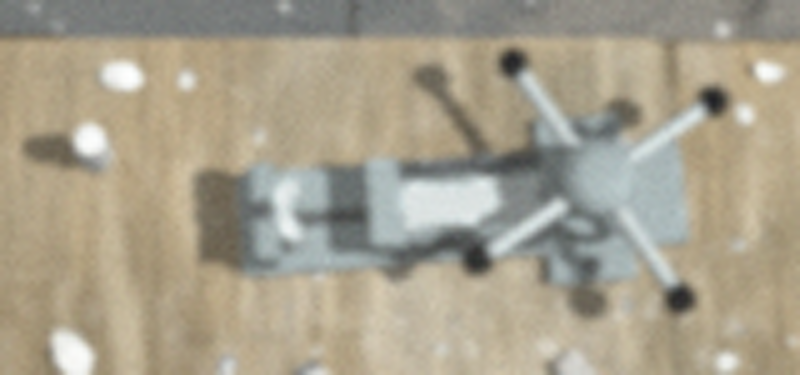

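View pics/scenec.png

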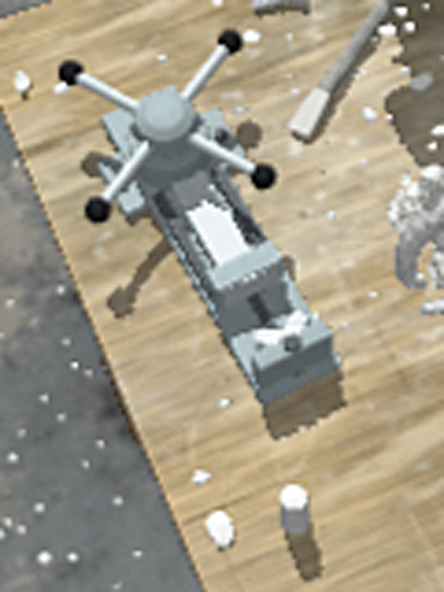

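```bash
cat > h.py <<'E'
import cv2,numpy as np
from rig import robot,cams
def ray(n,u,v):
    i=cams.camera_info(n);d=i["pose"][:3,:3]@np.linalg.solve(i["intrinsics"],[u,v,1]);return i["pose"][:3,3],d
def onz(n,uv,z):
    c,d=ray(n,*uv);return c+d*(z-c[2])/d[2]
def two(a,b):
    c,d=ray("top",*a);e,f=ray("scene",*b);s=np.linalg.lstsq(np.c_[d,-f],e-c,rcond=None)[0]
    p,q=c+d*s[0],e+f*s[1];return (p+q)/2,np.linalg.norm(p-q)
def blobs(im,x0,y0,x1,y1,lo,hi,amin):
    m=cv2.inRange(im[y0:y1,x0:x1],lo,hi);n,l,st,c=cv2.connectedComponentsWithStats(m)
    return [(c[k]+[x0,y0],int(st[k,4])) for k in range(1,n) if st[k,4]>=amin]
E
cat > m.py <<'E'
from h import *
np.set_printoptions(precision=4,suppress=True)
t=cv2.imread("pics/top0.png");s=cv2.imread("pics/scene0.png")
for n,im,r in(("top",t,(300,158,370,222)),("scene",s,(190,145,262,202))):
    K=[]
    for c,a in blobs(im,*r,(0,0,0),(62,62,62),6):
        p=onz(n,c,.066);K.append(p);print(n,c,a,p)
T=lambda x,y:((x+.5)/5-.5+215,(y+.5)/5-.5+155)
S=lambda x,y:((x+.5)/3.7-.5+180,(y+.5)/3.7-.5+140)
print("vice jaw top corners (top view, far end)",onz("top",T(249,168),.056),onz("top",T(246,264),.056))
print("scene",onz("scene",S(256,367),.056),onz("scene",S(333,330),.056))
print("mov jaw corners top",[onz("top",T(*c),.049) for c in((368,160),(398,160),(372,243),(402,240))])
print("mov jaw front scene",[onz("scene",S(*c),.049) for c in((217,285),(286,255))])
for n,im,r in(("top",t,(226,176,240,192)),("scene",s,(250,266,268,292))):
    for c,a in blobs(im,*r,(185,185,185),(255,255,255),6): print("stub",n,c,a,onz(n,c,.053))
E
python3 m.py
```

```text
top [316.875 166.875] 8 [ 0.6599 -0.1465  0.066 ]
top [357.25  174.625] 8 [ 0.6341 -0.281   0.066 ]
top [309.75  206.375] 8 [ 0.5256 -0.1215  0.066 ]
top [350.4545 214.3636] 11 [ 0.4995 -0.2551  0.066 ]
scene [241.7826 150.8696] 23 [ 0.5023 -0.2552  0.066 ]
scene [198.28 159.08] 25 [ 0.6371 -0.2813  0.066 ]
scene [250.6667 187.5   ] 30 [ 0.5279 -0.1212  0.066 ]
scene [223.9333 195.3333] 15 [ 0.6111 -0.1284  0.066 ]
scene [205.9091 196.4848] 33 [ 0.6615 -0.1465  0.066 ]
scene [245.25 198.75] 12 [ 0.5575 -0.0919  0.066 ]
vice jaw top corners (top view, far end) [0.5882 0.0283 0.056 ] [0.5232 0.0298 0.056 ]
scene [0.5964 0.0285 0.056 ] [0.5292 0.0235 0.056 ]
mov jaw corners top [array([ 0.5957, -0.0512,  0.049 ]), array([ 0.5958, -0.0713,  0.049 ]), array([ 0.5391, -0.0538,  0.049 ]), array([ 0.5413, -0.0738,  0.049 ])]
mov jaw front scene [array([ 0.5964, -0.0535,  0.049 ]), array([ 0.5356, -0.0562,  0.049 ])]
stub top [232.7714 182.6286] 35 [0.6074 0.1341 0.053 ]
stub scene [258.8378 273.7027] 37 [0.6112 0.1365 0.053 ]
```

```bash
cat > st.py <<'E'
from h import *
import sys
o=robot.get_obs();R=__import__("scipy.spatial.transform",fromlist=["R"]).Rotation.from_quat(o["tool_rot"]).as_matrix()
np.set_printoptions(precision=4,suppress=True)
print("t",o["time"],"pos",o["position"],"ty ang",np.arctan2(R[1,1],R[0,1]),"tilt",R[:2,2],"F",o["ft_force"],"w",o["grip_width"],o["grip_force"],"q",o["q"])
if len(sys.argv)>3:
    d=np.array([float(a) for a in sys.argv[1:4]])-o["position"]; print("delta tool cm",R.T@d*100)
E
python3 -c "
from h import *
print(two((270,258),(335,150)))"
for i in 1; do python3 -m crank '[[0,0,0,0,0,-0.176,0.4],[0,0,0,0,0,-0.176,0.4],[0,0,0,0,0,-0.176,0.4],[0,0,0,0,0,-0.176,0.4],[0,0,0,0,0,-0.176,0.4]]' 15; python3 -m crank '[[0,0,0,0,0,-0.176,0.4],[0,0,0,0,0,-0.176,0.4],[0,0,0,0,0,0,0.4]]'; done; python3 st.py 0.609 0.135 0.291
```

```text
(array([0.33722596, 0.00581852, 0.31541551]), np.float64(0.004493040462207386))
time: 0.72
position: [0.2621, -0.567, 0.2916]
tool_rot: [0.79, 0.613, 0.0, -0.001]
ft_force: [0.1, -0.7, -0.9]
grip_width: 0.0532
grip_force: 0.0
time: 1.1
position: [0.2621, -0.5671, 0.2918]
tool_rot: [0.674, 0.739, 0.0, -0.0]
ft_force: [-0.2, 0.3, 0.4]
grip_width: 0.0523
grip_force: 0.0
t 1.1 pos [ 0.2621 -0.5671  0.2918] ty ang 0.09194861278111592 tilt [-0.0003  0.0011] F [-0.2229  0.2833  0.3664] w 0.052293221778976516 0.0 q [-1.3165  0.528   1.4333  0.      1.1814 -1.4084]
delta tool cm [66.7238 40.9902  0.1417]
```

```bash
python3 -m crank '[[4.7,2.9,-2,0,0,0,0.4],[4.7,2.9,-2,0,0,0,0.4],[4.7,2.9,-2,0,0,0,0.4],[4.7,2.9,0,0,0,0,0.4],[4.7,2.9,0,0,0,0,0.4]]' >/dev/null;python3 st.py 
python3 -m crank '[[4.8,2.9,0,0,0,0,0.4],[4.8,2.9,0,0,0,0,0.4],[4.8,2.9,0,0,0,0,0.4],[4.8,2.9,0,0,0,0,0.4],[4.8,2.9,0,0,0,0,0.4]]'>/dev/null
python3 -m crank '[[4.8,2.9,2,0,0,0,0.4],[4.8,2.9,2,0,0,0,0.4],[4.8,2.9,2,0,0,0,0.4],[4.8,3,0,0,0,0,0.4],[0,0,0,0,0,0,0.4]]'>/dev/null; python3 st.py 0.609 0.135 0.2
python3 - <<'E'
from h import *
for n in("top","scene"): cv2.imwrite(f"pics/{n}1.png",cams.camera(n)[:,:,::-1])
a=cv2.resize(cv2.imread("pics/top1.png")[150:290,180:380],None,fx=3,fy=3);b=cv2.resize(cv2.imread("pics/scene1.png")[130:330,180:300],None,fx=2.1,fy=2.1)
cv2.imwrite("pics/both1.png",np.hstack([a[:420],b[:420]])[:, :800])
E
```

```text
t 1.725 pos [ 0.385  -0.3181  0.3526] ty ang 0.09012706999644433 tilt [ 0.0008 -0.0006] F [-0.2548 -0.7622 -0.5388] w 0.05203965439293735 0.0 q [-0.9148  0.2837  1.6642  0.0003  1.1927 -1.005 ]
t 2.975 pos [0.6057 0.1385 0.2915] ty ang 0.09601176148195706 tilt [0.0006 0.0009] F [-1.0944 -0.6869 -0.0604] w 0.05223770895767292 0.0 q [ 0.0448  0.5232  1.4435  0.001   1.1743 -0.0515]
delta tool cm [-0.3869  0.284   9.1464]
```

View pics/both1.png

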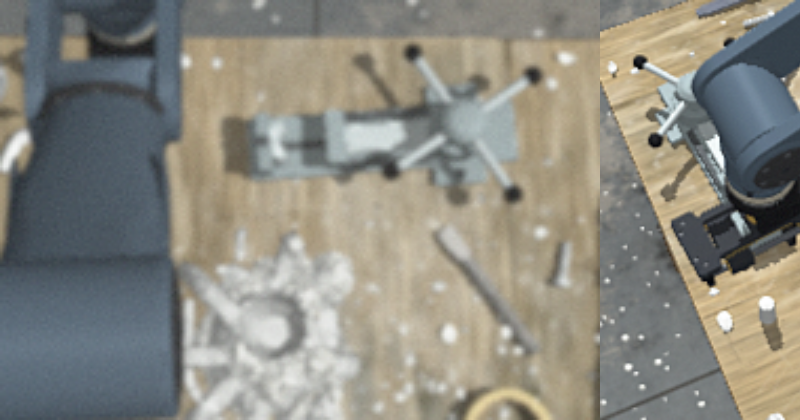

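The scene view shows the gripper beside and above the stub (stub at ~(767,305) in the crop). It is clear and there is nothing between the fingers yet, so I'm descending.

```bash
python3 -m crank '[[-0.2,0.1,4.5,0,0,0,0.4],[-0.2,0.2,4.5,0,0,0,0.4],[0,0,4.5,0,0,0,0.4],[0,0,3.0,0,0,0,0.4],[0,0,2.1,0,0,0,0.4]]'
python3 -m crank '[[0,0,2.1,0,0,0,0.4],[0,0,0,0,0,0,0.4],[0,0,0,0,0,0,1],[0,0,0,0,0,0,1],[0,0,0,0,0,0,1]]' 15; python3 -m crank '[[0,0,0,0,0,0,1]]'; python3 st.py
```

```text
time: 3.7
position: [0.607, 0.1292, 0.105]
tool_rot: [0.675, 0.738, -0.001, -0.001]
ft_force: [0.6, -0.6, 0.2]
grip_width: 0.0522
grip_force: 0.0
time: 4.32
position: [0.6086, 0.1312, 0.0862]
tool_rot: [0.673, 0.739, 0.001, 0.001]
ft_force: [-0.3, -1.3, 0.7]
grip_width: 0.0301
grip_force: 0.0
time: 4.45
position: [0.6085, 0.1313, 0.0859]
tool_rot: [0.673, 0.74, 0.0, 0.0]
ft_force: [-0.9, -0.5, 2.2]
grip_width: 0.0221
grip_force: 15.0
t 4.45 pos [0.6085 0.1313 0.0859] ty ang 0.09400675037038467 tilt [0.0014 0.    ] F [-0.8827 -0.4658  2.1723] w 0.02206680071376028 15.039028438113746 q [ 0.0332  0.8022  1.5728 -0.      0.7651 -0.0608]
```

```bash
python3 -m crank '[[0,0,-3,0,0,0,1],[0,0,-5,0,0,0,1],[-4,-1.5,-1,0,0,0,1],[-4,-1.5,0,0,0,0,1],[-4,-1.5,0,0,0,0,1]]'>/dev/null
python3 -m crank '[[-2.6,-1,0,0,0,0,1],[-1,-0.4,0,0,0,0,1],[0,0,0,0,0,0,1],[0,0,0,0,0,0,1]]'; python3 st.py 0.5644 -0.0298 0.102
python3 - <<'E'
from h import *
for n in("top","scene"): cv2.imwrite(f"pics/{n}2.png",cams.camera(n)[:,:,::-1])
a=cv2.resize(cv2.imread("pics/top2.png")[150:240,215:375],None,fx=2.5,fy=2.5);b=cv2.resize(cv2.imread("pics/scene2.png")[140:300,180:300],None,fx=3.3,fy=3.3)
a=cv2.copyMakeBorder(a,0,b.shape[0]-a.shape[0],0,0,cv2.BORDER_CONSTANT)
cv2.imwrite("pics/both2.png",np.hstack([a,b]))
E
```

```text
time: 5.58
position: [0.5643, -0.0286, 0.1752]
tool_rot: [0.673, 0.74, 0.0, -0.0]
ft_force: [-0.3, 1.6, -1.2]
grip_width: 0.0216
grip_force: 15.0
t 5.575 pos [ 0.5643 -0.0286  0.1752] ty ang 0.09500661912876535 tilt [0.0002 0.0003] F [-0.3212  1.5597 -1.1825] w 0.021606929811995496 14.971107157725783 q [-0.2486  0.6095  1.6869  0.0005  0.845  -0.3439]
delta tool cm [-0.1204  0.0007  7.3248]
```

View pics/both2.png

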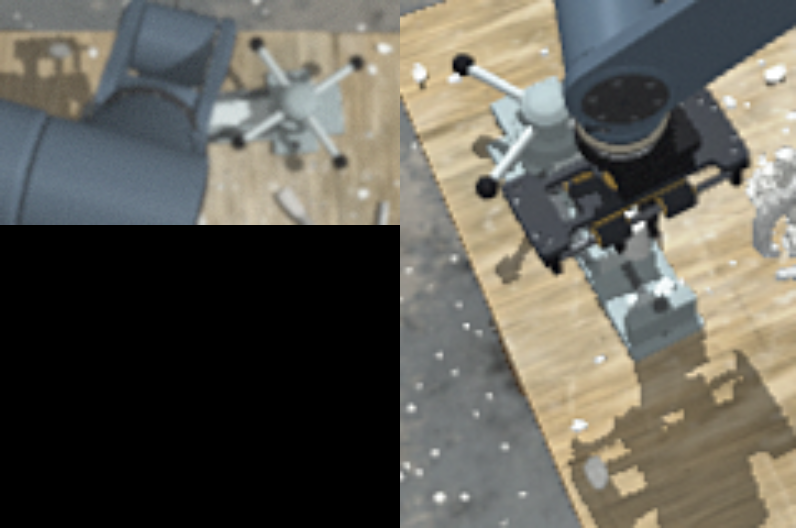

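The scene view shows the stub held between the jaws' positions, over the bed (~(635,225) in the crop), with the gripper's body clear of the knobs and casting. Next I'm lowering it.

```bash
python3 -m crank '[[-0.1,0,3,0,0,0,1],[0,0,2.3,0,0,0,1],[0,0,1.2,0,0,0,1],[0,0,0.6,0,0,0,1],[0,0,0,0,0,0,1]]'
python3 -m crank '[[0,0,0.2,0,0,0,1],[0,0,0.1,0,0,0,1],[0,0,0,0,0,0,1]]'
```

```text
time: 6.3
position: [0.5643, -0.0304, 0.1043]
tool_rot: [0.673, 0.74, 0.0, 0.0]
ft_force: [0.1, 0.5, 0.1]
grip_width: 0.0215
grip_force: 15.0
time: 6.68
position: [0.5642, -0.0307, 0.1015]
tool_rot: [0.673, 0.74, 0.0, 0.0]
ft_force: [0.1, -0.1, -0.8]
grip_width: 0.0216
grip_force: 15.0
```

```bash
python3 -m crank '[[0,0,0.15,0,0,0,1],[0,0,0.05,0,0,0,1],[0,0,0,0,0,0,1]]'
python3 -m crank '[[0,0,0.1,0,0,0,1],[0,0,0,0,0,0,1]]'
```

```text
time: 7.05
position: [0.5641, -0.0306, 0.0992]
tool_rot: [0.673, 0.74, -0.0, -0.0]
ft_force: [0.3, 0.0, -0.0]
grip_width: 0.0217
grip_force: 15.0
time: 7.3
position: [0.564, -0.0306, 0.0982]
tool_rot: [0.673, 0.74, -0.0, -0.0]
ft_force: [0.4, -0.2, -0.5]
grip_width: 0.0213
grip_force: 15.0
```

```bash
python3 -m crank '[[0,0,0.1,0,0,0,1],[0,0,0,0,0,0,1]]'
```

```text
time: 7.55
position: [0.5642, -0.0306, 0.0978]
tool_rot: [0.673, 0.74, 0.0, 0.0]
ft_force: [-0.9, 0.1, 4.7]
grip_width: 0.0213
grip_force: 15.1
```

```bash
python3 -m crank '[[0,0,-0.03,0,0,0,0.8],[0,0,0,0,0,0,0.6],[0,0,0,0,0,0,0.45],[0,0,0,0,0,0,0.45],[0,0,0,0,0,0,0.45]]'
python3 -m crank '[[0,0,-1.5,0,0,0,0.45],[0,0,-4,0,0,0,0.45],[0,0,-5,0,0,0,0.45],[0,0,-5,0,0,0,0.45],[0,0,-2,0,0,0,0.45]]'
python3 -m crank '[[0,5,0,0,0,0,0.45],[0,5,0,0,0,0,0.45],[0,5,0,0,0,0,0.45],[0,5,0,0,0,0,1],[0,0,0,0,0,0,1]]'; python3 st.py
python3 - <<'E'
from h import *
for n in("top","scene"): cv2.imwrite(f"pics/{n}3.png",cams.camera(n)[:,:,::-1])
a=cv2.resize(cv2.imread("pics/top3.png")[155:225,230:370],None,fx=2.8,fy=2.8);b=cv2.resize(cv2.imread("pics/scene3.png")[140:300,180:300],None,fx=3.3,fy=3.3)
a=cv2.copyMakeBorder(a,0,b.shape[0]-a.shape[0],0,0,cv2.BORDER_CONSTANT)
cv2.imwrite("pics/both3.png",np.hstack([a,b]))
E
```

```text
time: 8.18
position: [0.5641, -0.0306, 0.0974]
tool_rot: [0.673, 0.74, -0.0, -0.0]
ft_force: [0.3, -0.5, -0.2]
grip_width: 0.0467
grip_force: 0.0
time: 8.8
position: [0.5653, -0.0308, 0.2771]
tool_rot: [0.673, 0.74, 0.002, 0.003]
ft_force: [0.6, -0.2, 0.5]
grip_width: 0.048
grip_force: 0.0
time: 9.43
position: [0.7657, -0.0115, 0.2724]
tool_rot: [0.673, 0.74, 0.001, 0.001]
ft_force: [-0.3, 1.1, 0.1]
grip_width: 0.035
grip_force: 0.0
t 9.425 pos [ 0.7657 -0.0115  0.2724] ty ang 0.09481199253083425 tilt [ 0.0026 -0.0002] F [-0.2755  1.0706  0.1495] w 0.03498002242821388 0.0 q [-0.1606  0.7478  1.0439  0.0002  1.3474 -0.2554]
```

View pics/both3.png

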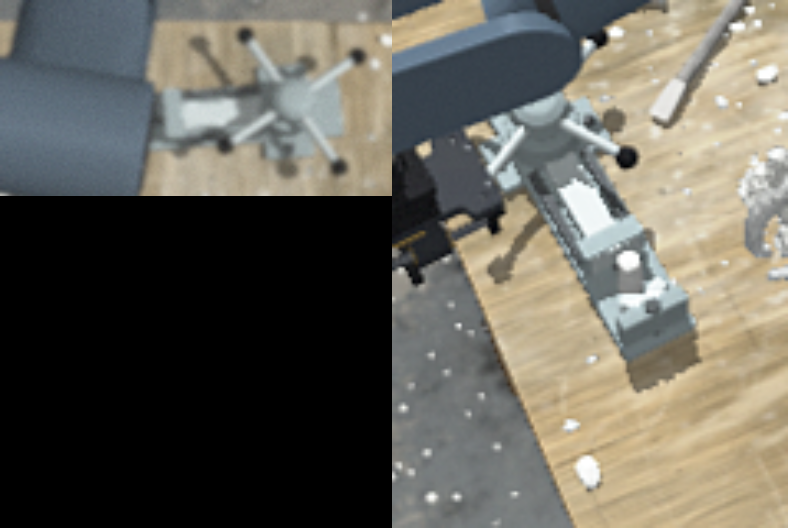

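The stub stands upright on the bed between the jaw and the V, released. I'm going to the capstan, behind the spoke at world angle 124°.

```bash
python3 -c "
from h import *
print(onz('scene',(251.0,218.6),.065))
h=np.array([.581,-.201]);a=np.array([.5642,-.03])-h;print(np.linalg.norm(a))"
python3 -m crank '[[-2.4,-5,0,0,0,0,1],[-2.4,-5,0,0,0,0,1],[-2.4,-5,0,0,0,-0.17,1],[0,0,0,0,0,-0.173,1],[0,0,0,0,0,-0.173,1]]' 30 >/dev/null
python3 -m crank '[[0,0,0,0,0,-0.173,1],[0,0,0,0,0,-0.173,1],[0,0,0,0,0,-0.173,1],[0,0,0,0,0,-0.173,1],[0,0,0,0,0,-0.173,1]]'>/dev/null
python3 -m crank '[[0,0,0,0,0,-0.173,1],[0,0,0,0,0,-0.173,1],[0,0,0,0,0,-0.173,1],[0,0,0,0,0,-0.173,1],[0,0,0,0,0,0,1]]'; python3 st.py 0.526 -0.154 0.18
```

```text
[ 0.56712543 -0.02456588  0.065     ]
0.171823281309606
time: 11.4
position: [0.6191, -0.0974, 0.2735]
tool_rot: [-0.293, 0.956, 0.0, -0.0]
ft_force: [0.4, -1.0, 0.2]
grip_width: 0.0005
grip_force: 0.0
t 11.4 pos [ 0.6191 -0.0974  0.2735] ty ang 2.1646426086581094 tilt [-0.0005  0.0001] F [ 0.4199 -0.9529  0.2233] w 0.00048303191221097205 0.0 q [-0.334   0.5506  1.4473 -0.0001  1.1442 -2.4986]
delta tool cm [10.8811  0.51    9.349 ]
```

```bash

python3 -m crank '[[5.4,0.2,0,0,0,0,1],[5.5,0.3,3,0,0,0,1],[0,0,4.3,0,0,0,1],[0,0,2,0,0,0,1],[0,0,0,0,0,0,1]]'; python3 st.py 0.526 -0.154 0.126
python3 - <<'E'
from h import *
for n in("top","scene"): cv2.imwrite(f"pics/{n}4.png",cams.camera(n)[:,:,::-1])
a=cv2.resize(cv2.imread("pics/top4.png")[155:225,230:370],None,fx=2.8,fy=2.8);b=cv2.resize(cv2.imread("pics/scene4.png")[120:240,180:290],None,fx=3.6,fy=3.6)
a=cv2.copyMakeBorder(a,0,b.shape[0]-a.shape[0],0,0,cv2.BORDER_CONSTANT)
cv2.imwrite("pics/both4.png",np.hstack([a,b]))
E
```

```text
time: 12.02
position: [0.5261, -0.1541, 0.1788]
tool_rot: [-0.292, 0.956, 0.001, -0.001]
ft_force: [-0.4, 0.3, 1.1]
grip_width: 0.0007
grip_force: 0.0
t 12.025 pos [ 0.5261 -0.1541  0.1788] ty ang 2.164069074602893 tilt [-0.0035  0.0018] F [-0.4351  0.3152  1.0751] w 0.0006744808388922294 0.0 q [-0.4888  0.5881  1.7248 -0.      0.8326 -2.6528]
delta tool cm [-0.0044 -0.0029  5.2827]
```

View pics/both4.png

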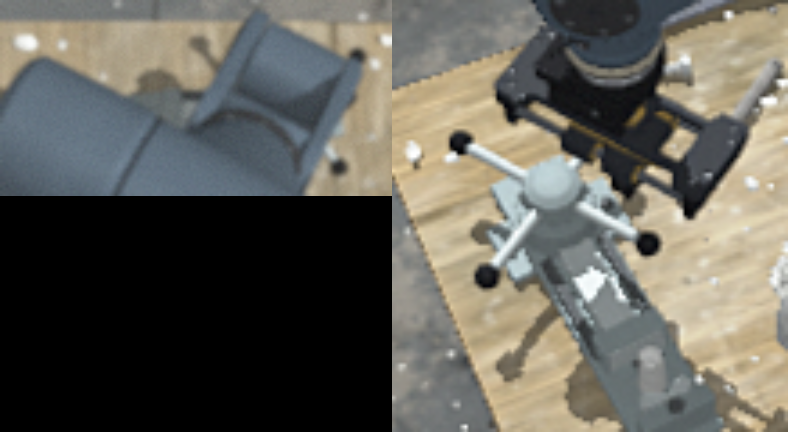

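The scene view shows the closed fingers above and behind the spoke at knob (648,243), clear of the others. Next I'm descending and feeling for contact.

```bash

python3 -m crank '[[0,0,2,0,0,0,1],[0,0,2,0,0,0,1],[0,0,1.3,0,0,0,1],[0,0,0,0,0,0,1]]'
python3 -m crank '[[-0.2,0,0,0,0,0,1],[-0.2,0,0,0,0,0,1],[-0.1,0,0,0,0,0,1],[0,0,0,0,0,0,1]]'; python3 -m crank '[[-0.35,0.06,0,0,0,0.05,1],[-0.35,0.06,0,0,0,0.05,1],[0,0,0,0,0,0,1]]';python3 st.py
```

```text
time: 12.62
position: [0.5277, -0.1544, 0.1266]
tool_rot: [-0.294, 0.956, 0.0, -0.0]
ft_force: [-0.9, -0.9, -1.2]
grip_width: 0.0004
grip_force: 0.7
time: 13.12
position: [0.5306, -0.1522, 0.1269]
tool_rot: [-0.294, 0.956, 0.0, -0.002]
ft_force: [-5.2, -4.5, -2.6]
grip_width: 0.0004
grip_force: 3.0
time: 13.5
position: [0.536, -0.1473, 0.1269]
tool_rot: [-0.246, 0.969, 0.0, -0.002]
ft_force: [-3.9, -3.2, -1.8]
grip_width: 0.0005
grip_force: 2.7
t 13.5 pos [ 0.536  -0.1473  0.1269] ty ang 2.0674686565605462 tilt [-0.003  -0.0005] F [-3.9281 -3.239  -1.8493] w 0.000459045684542525 2.6730503886938095 q [-0.4685  0.6809  1.7333 -0.0027  0.7298 -2.5339]
```

```bash

python3 -m crank '[[-0.7,0.115,0,0,0,0.1,1],[-0.7,0.115,0,0,0,0.1,1],[-0.7,0.115,0,0,0,0.1,1],[-0.7,0.115,0,0,0,0.1,1]]' | sed -n 1,4p; python3 st.py
python3 -c "
from h import *
p=robot.get_obs()['position'][:2]-[.581,-.201];print(np.linalg.norm(p),np.arctan2(p[1],p[0]))"
```

```text
time: 14.0
position: [0.56, -0.1339, 0.1268]
tool_rot: [-0.047, 0.999, -0.0, -0.002]
ft_force: [-6.1, -4.7, -0.7]
t 14.0 pos [ 0.56   -0.1339  0.1268] ty ang 1.6644995495256665 tilt [-0.0049 -0.0008] F [-6.0904 -4.6549 -0.6959] w 0.0006823767930789334 3.182937204837799 q [-0.4275  0.6982  1.6807 -0.004   0.7669 -2.0891]
0.07033679151093492 1.8738435428333107
```

```bash

python3 -m crank '[[-0.7,0.115,0,0,0,0.1,1],[-0.7,0.115,0,0,0,0.1,1],[-0.7,0.115,0,0,0,0.1,1],[-0.7,0.115,0,0,0,0.1,1],[-0.7,0.115,0,0,0,0.1,1]]' | sed -n 1,4p
python3 -m crank '[[-0.7,0.115,0,0,0,0.1,1],[-0.7,0.115,0,0,0,0.1,1],[-0.7,0.115,0,0,0,0.1,1],[-0.7,0.115,0,0,0,0.1,1],[0,0,0,0,0,0,1]]' | sed -n 1,4p; python3 st.py
python3 -c "
from h import *
p=robot.get_obs()['position'][:2]-[.581,-.201];print(np.linalg.norm(p),np.arctan2(p[1],p[0]))"
```

```text
time: 14.62
position: [0.5938, -0.1307, 0.1267]
tool_rot: [0.202, 0.979, -0.0, -0.004]
ft_force: [-7.9, -2.4, 1.6]
time: 15.25
position: [0.6208, -0.1409, 0.1266]
tool_rot: [0.392, 0.92, -0.0, -0.003]
ft_force: [-4.2, 1.1, 0.0]
t 15.25 pos [ 0.6208 -0.1409  0.1266] ty ang 0.7660909727108004 tilt [-0.0059  0.0025] F [-4.2052  1.0913  0.0315] w 0.0007896041894962895 1.9136912823887542 q [-0.3985  0.755   1.5178  0.      0.8752 -1.1646]
0.07206171994643085 0.985548755468957
```

```bash

python3 -m crank '[[-0.7,0.115,0,0,0,0.1,1],[-0.7,0.115,0,0,0,0.1,1],[-0.7,0.115,0,0,0,0.1,1],[0,0,0,0,0,0,1]]' | sed -n 1,4p; python3 st.py
python3 -m crank '[[0.6,0,0,0,0,0,1],[0,0,-4,0,0,0,1],[0,0,-2,0,0,-0.17,1],[0,0,0,0,0,-0.175,1],[0,0,0,0,0,-0.175,1]]'>/dev/null
python3 -m crank '[[0,0,0,0,0,-0.175,1],[0,0,0,0,0,-0.175,1],[0,0,0,0,0,-0.175,1],[0,0,0,0,0,-0.175,1],[0,0,0,0,0,-0.175,1]]'>/dev/null
python3 -m crank '[[0,0,0,0,0,-0.175,1],[0,0,0,0,0,0,1]]'>/dev/null; python3 st.py 0.5316 -0.1475 0.1265
```

```text
time: 15.75
position: [0.6369, -0.155, 0.1265]
tool_rot: [0.525, 0.851, -0.0, -0.003]
ft_force: [-4.4, 2.1, 0.6]
t 15.75 pos [ 0.6369 -0.155   0.1265] ty ang 0.4661268670231279 tilt [-0.0048  0.0029] F [-4.4304  2.1032  0.5821] w 0.0002501833466504367 1.917377421632409 q [-0.4091  0.7737  1.4665  0.001   0.907  -0.8759]
t 17.25 pos [ 0.6369 -0.1509  0.1876] ty ang 2.035283000033714 tilt [ 0.0034 -0.0012] F [0.3096 0.6761 0.4906] w 0.00045599859220453513 0.0 q [-0.4031  0.6879  1.4441  0.0003  1.006  -2.4385]
delta tool cm [9.281  5.0389 6.0766]
```

```bash

python3 -m crank '[[4.6,2.5,0,0,0,0,1],[4.7,2.5,0,0,0,0,1],[0,0,2,0,0,0,1],[0,0,2.5,0,0,0,1],[0,0,1.5,0,0,0,1]]'
python3 -m crank '[[0,0,0,0,0,0,1],[-0.2,0,0,0,0,0,1],[-0.2,0,0,0,0,0,1],[-0.1,0,0,0,0,0,1],[0,0,0,0,0,0,1]]'; python3 st.py
```

```text
time: 17.88
position: [0.5307, -0.1481, 0.1263]
tool_rot: [-0.23, 0.973, -0.0, 0.0]
ft_force: [-0.9, 0.3, 0.2]
grip_width: 0.0004
grip_force: 0.0
time: 18.5
position: [0.5347, -0.1462, 0.1272]
tool_rot: [-0.231, 0.973, -0.0, -0.0]
ft_force: [-2.7, -2.0, 2.0]
grip_width: 0.0003
grip_force: 1.7
t 18.5 pos [ 0.5347 -0.1462  0.1272] ty ang 2.0372488128566317 tilt [ 0.0001 -0.0008] F [-2.6551 -1.9627  2.0428] w 0.00031757415831128703 1.6608146158978343 q [-0.4681  0.6786  1.7391 -0.0011  0.7235 -2.5046]
```

```bash
cat > g.py <<'E'
from h import *
import sys
from scipy.spatial.transform import Rotation
o=robot.get_obs();R=Rotation.from_quat(o["tool_rot"]).as_matrix();f=R.T@o["ft_force"]
p=o["position"][:2]-[.581,-.201]
print("t %.2f Fx %.1f Fy %.1f M %.2f r %.4f fing %.3f tool %.3f"%(o["time"],f[0],f[1],o["moment"][2],np.hypot(*p),np.arctan2(p[1],p[0])-.21,np.arctan2(R[1,1],R[0,1])))
sys.exit(f[0]>8.8)
E
python3 -m crank '[[-0.35,0.055,0,0,0,0.05,1],[-0.35,0.055,0,0,0,0.05,1],[-0.35,0.055,0,0,0,0.05,1],[0,0,0,0,0,0,1]]' >/dev/null; python3 g.py &&
python3 -m crank '[[-0.35,0.055,0,0,0,0.05,1],[-0.35,0.055,0,0,0,0.05,1]]' >/dev/null && python3 g.py &&
python3 -m crank '[[-0.35,0.055,0,0,0,0.05,1],[-0.35,0.055,0,0,0,0.05,1]]' >/dev/null && python3 g.py &&
python3 -m crank '[[-0.35,0.055,0,0,0,0.05,1],[-0.35,0.055,0,0,0,0.05,1]]' >/dev/null && python3 g.py &&
python3 -m crank '[[-0.35,0.055,0,0,0,0.05,1],[-0.35,0.055,0,0,0,0.05,1]]' >/dev/null && python3 g.py &&
python3 -m crank '[[-0.35,0.055,0,0,0,0.05,1],[-0.35,0.055,0,0,0,0.05,1]]' >/dev/null && python3 g.py
```

```text
t 19.00 Fx 4.6 Fy -0.9 M -0.02 r 0.0717 fing 1.920 tool 1.887False
```

```bash
sed -i 's/sys.exit(.*/sys.exit(int(f[0]>8.8))/' g.py
python3 -m crank '[[-0.35,0.055,0,0,0,0.05,1],[-0.35,0.055,0,0,0,0.05,1]]' >/dev/null && python3 g.py &&
python3 -m crank '[[-0.35,0.055,0,0,0,0.05,1],[-0.35,0.055,0,0,0,0.05,1]]' >/dev/null && python3 g.py &&
python3 -m crank '[[-0.35,0.055,0,0,0,0.05,1],[-0.35,0.055,0,0,0,0.05,1]]' >/dev/null && python3 g.py &&
python3 -m crank '[[-0.35,0.055,0,0,0,0.05,1],[-0.35,0.055,0,0,0,0.05,1]]' >/dev/null && python3 g.py &&
python3 -m crank '[[-0.35,0.055,0,0,0,0.05,1],[-0.35,0.055,0,0,0,0.05,1]]' >/dev/null && python3 g.py
```

```text
t 19.25 Fx 6.2 Fy -1.6 M -0.02 r 0.0717 fing 1.828 tool 1.786
t 19.50 Fx 5.3 Fy -1.8 M 0.02 r 0.0716 fing 1.732 tool 1.686
t 19.75 Fx 5.8 Fy -1.0 M 0.01 r 0.0715 fing 1.636 tool 1.586
t 20.00 Fx 5.3 Fy -0.9 M 0.05 r 0.0714 fing 1.539 tool 1.486
t 20.25 Fx 4.6 Fy -0.1 M -0.00 r 0.0712 fing 1.441 tool 1.385
```

```bash
python3 -m crank '[[-0.35,0.04,0,0,0,0.035,1],[-0.35,0.04,0,0,0,0.035,1]]' >/dev/null && python3 g.py &&
python3 -m crank '[[-0.35,0.04,0,0,0,0.035,1],[-0.35,0.055,0,0,0,0.035,1]]' >/dev/null && python3 g.py &&
python3 -m crank '[[-0.355,0.055,0,0,0,0.05,1],[-0.355,0.055,0,0,0,0.05,1]]' >/dev/null && python3 g.py &&
python3 -m crank '[[-0.355,0.055,0,0,0,0.05,1],[-0.355,0.055,0,0,0,0.05,1]]' >/dev/null && python3 g.py &&
python3 -m crank '[[-0.355,0.055,0,0,0,0.05,1],[-0.355,0.055,0,0,0,0.05,1]]' >/dev/null && python3 g.py&&
python3 -m crank '[[-0.355,0.055,0,0,0,0.05,1],[-0.355,0.055,0,0,0,0.05,1]]' >/dev/null && python3 g.py&&
python3 -m crank '[[-0.355,0.055,0,0,0,0.05,1],[-0.355,0.055,0,0,0,0.05,1]]' >/dev/null && python3 g.py
```

```text
t 20.50 Fx 6.2 Fy -0.5 M -0.01 r 0.0707 fing 1.347 tool 1.316
t 20.75 Fx 6.7 Fy -0.5 M -0.10 r 0.0704 fing 1.251 tool 1.246
t 21.00 Fx 6.4 Fy -0.8 M -0.09 r 0.0702 fing 1.149 tool 1.145
t 21.25 Fx 6.7 Fy -2.0 M -0.07 r 0.0701 fing 1.046 tool 1.045
t 21.50 Fx 8.2 Fy -1.5 M -0.00 r 0.0700 fing 0.947 tool 0.945
t 21.75 Fx 12.1 Fy -0.8 M -0.04 r 0.0702 fing 0.871 tool 0.845
```

```bash
python3 -m crank '[[0,0,0,0,0,0,1]]' >/dev/null ; python3 g.py; python3 -m crank '[[0,0,0,0,0,0,1]]' >/dev/null ; python3 g.py
```

```text
t 21.88 Fx 9.7 Fy -0.9 M -0.01 r 0.0702 fing 0.869 tool 0.846
t 22.00 Fx 9.9 Fy -1.7 M -0.01 r 0.0702 fing 0.869 tool 0.847
```

```bash
python3 -m crank '[[-0.08,0.01,0,0,0,0.005,1]]' >/dev/null ; python3 g.py; python3 -m crank '[[0,0,0,0,0,0,1]]' >/dev/null ; python3 g.py
```

```text
t 22.12 Fx 12.5 Fy -2.1 M 0.03 r 0.0702 fing 0.866 tool 0.842
t 22.25 Fx 11.5 Fy -1.9 M -0.09 r 0.0702 fing 0.867 tool 0.842
```

```bash
python3 -m crank '[[-0.08,0.01,0,0,0,0.005,1]]' >/dev/null ; python3 g.py; python3 -m crank '[[0,0,0,0,0,0,1]]' >/dev/null ; python3 g.py
```

```text
t 22.38 Fx 11.8 Fy -1.3 M -0.01 r 0.0702 fing 0.862 tool 0.837
t 22.50 Fx 12.3 Fy -2.5 M -0.03 r 0.0702 fing 0.861 tool 0.837
```

```bash
python3 -m crank '[[0.4,0,0,0,0,0,1],[0.8,0,0,0,0,0,1],[0,0,-4,0,0,0,1],[0,0,-5,0,0,0,1],[0,0,-5,0,0,0,1]]' >/dev/null
python3 -m crank '[[0,5,0,0,0,0,1],[0,5,0,0,0,0,1],[0,5,0,0,0,0,1],[0,0,0,0,0,0,1]]' >/dev/null; python3 st.py
python3 - <<'E'
from h import *
for n in("top","scene"): cv2.imwrite(f"pics/{n}5.png",cams.camera(n)[:,:,::-1])
a=cv2.resize(cv2.imread("pics/top5.png")[155:225,230:370],None,fx=2.8,fy=2.8);b=cv2.resize(cv2.imread("pics/scene5.png")[140:250,190:290],None,fx=4,fy=4)
a=cv2.copyMakeBorder(a,0,b.shape[0]-a.shape[0],0,0,cv2.BORDER_CONSTANT)
cv2.imwrite("pics/both5.png",np.hstack([a,b]))
E
```

```text
t 23.625 pos [ 0.7137 -0.0206  0.2665] ty ang 0.841313829580465 tilt [0.0037 0.001 ] F [-0.0893 -0.6893 -0.0186] w 0.0008283830849085043 0.0 q [-0.1856  0.6761  1.212   0.0018  1.2501 -1.0274]
```

View pics/both5.png

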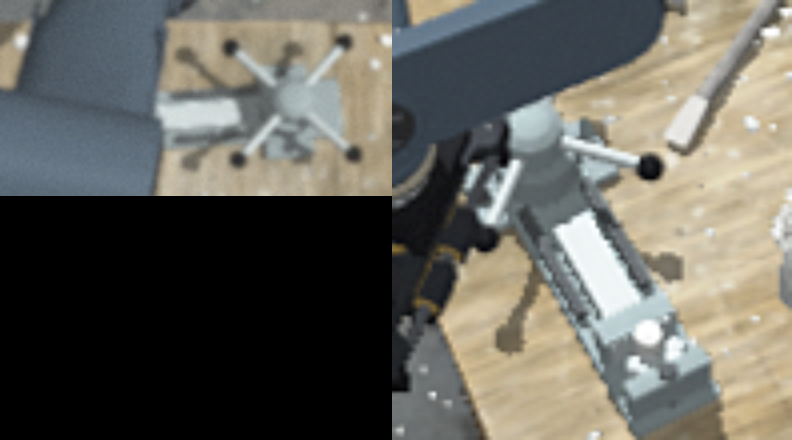

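The scene view shows the stub upright and seated in the V, its top at ~(648,333), with the moving jaw against it and the robot clear. I'm handing in.

```bash
python3 -c "
from rig import ticket
print(ticket.hand_in())"
```

```text
the job is handed in; nothing more can be done
None
```

The stub is upright in the V and clamped at about 12 N of push; I wound the vice on two spokes in turn, the last picture shows it seated with the robot clear, and I handed the job in at about 24 s (no verdict came back).

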